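# Hold a knob down on the sprung plunger of a turret drilling jig

## Task

Turn the jig's turret, click by click, until its brass bushing has clicked home over the sprung plunger at the yellow work-position marker. Then take the red knob from the wooden rack, put its shank down through the brass bushing and press it against the spring until its steel collar sits hard on the bushing. Finish while still holding it pressed down there, upright and steady, ready for cross-drilling; leave the other two knobs in the rack.

Things in the scene. Friction and masses are not known exactly. Their poses are not given: they have to be found in the camera images.
- jig: Round green base of the jig, 200 mm diameter, 12 mm thick, fixed for the run, left or right of the rack. Origin at the centre of its underside, on the turret's vertical axis (its z axis). Its -x axis points to the work position: a yellow marker tongue on the rim, and the plunger, 75 mm from the axis.
- turret (a joint): Turn of the turret about the jig's vertical axis, rad, positive anticlockwise from above; 0 = brass bushing over the plunger. A spring detent clicks home every pi/3 (60 degrees), pulling in from up to half a step away; leaving a click takes about 0.13 N m. Starts near 1.05 or 2.09 (one or two clicks), so turn it clockwise from above. End stops at -0.5 and 3.1. Bar handle: see turret_bar.
- turret_bar (a point): Grip point of the turret's black bar handle, on the turret's axis, 104 mm above the table. Bar: 70 mm long (point's x axis), 14 mm thick, standing from 77 (aluminium disc, 120 mm diameter) to 120 mm above the table; it turns with the turret, its -x end (white stripe on the disc) pointing to the brass bushing.
- brass_bushing (a point): Brass bushing on the turret, 44 mm outer and 18 mm bore diameter, 20 mm tall, bored right through, vertical. Origin at the centre of its top face, 80 mm above the table, 75 mm from the turret's axis. The turret's five other bushings, of the same outer size and height, are dark steel with bores too small for the knob.
- plunger_top (a point): Centre of the top of the sprung plunger (orange cap, 14 mm diameter) at the work position, at rest 57 mm above the table, 23 mm below the bushing's top.
- plunger (a joint): How far the plunger is pressed down, m: 0 at rest, 0.017 when the red knob's collar is hard on the brass bushing (the hard stop). The spring pushes up with about 3 N at first and 9 N there; further push goes into the bushing.
- red_knob: Knob to press, loose, about 0.12 kg: red head 28 mm diameter, 40 mm tall, on a steel collar 38 mm diameter, 6 mm thick, above a steel shank 14 mm diameter, 40 mm long, tip tapered. Origin at the centre of the head, 26 mm above the collar's underside, 66 mm above the shank's tip; z axis up. It stands in a rack hole, origin 76 mm above the table (106 mm when seated in the bushing).
- black_knob: The same knob with a black head, standing in another rack hole, to be left there. Origin at the centre of the head.
- wood_knob: The same knob with a dark wooden head, standing in another rack hole, to be left there. Origin at the centre of the head.
- rack: Wooden rack block, 220 mm (its x) by 70 mm (its y) by 50 mm tall, fixed for the run, with three through holes 18 mm wide in a row along its x axis at -70, 0 and +70 mm; which knob stands in which hole varies. The collars rest on its top. Origin at the centre of its underside.
Not all that is in view belongs to the job. What is shaped like the red_knob but green is not meant.

How it is judged:
By the outcome, as a careful person would: the job done as asked, in the order asked, and still so for the second after the job is handed in, while the arm keeps its last pose, push and grip.
It also fails if it takes over 72 s, if anything falls off the work surface, if the arm or the gripper's body presses on something with over 40 N, if the wrist force passes 120 N, or if a joint passes its speed limit or range.

## Robot

A 7-joint arm with a two-finger parallel gripper is mounted at the origin on the work surface. World frame = base frame: x ahead of the robot, y to its left, z up, the work surface at z = 0. Lengths are in m, angles in rad, forces in N, time in s.
With the tool pointing down it reaches from about 0.35 to 0.9 m from the base axis. Payload 8.1 kg.
Tool frame: the origin (TCP) lies where the fingers leave the gripper's body, on its centre line; the fingertips stand 66 mm ahead of it and the grasp point (between the pads) lies 47 mm ahead of it (arm.tip_reach is the distance from the TCP to the fingertips, in m); z points along the fingers, y is the direction in which the jaws open and shut (so a half turn about z gives the same grasp; the last joint's range is limited). The gripper opens to 92 mm and grips with 3 to 60 N. Pads are 19 mm wide; open, the fingers measure 130 mm over their backs; the gripper's body (75 mm by 190 mm) begins 47 mm behind the grasp point.
Start: joints at [-1.206, 0.434, 0.025, 1.573, -0.012, 1.134, -0.075], TCP at [0.282, 0.558, 0.292] pointing down, gripper open.
Joint ranges: [-2.62, 2.62], [-0.44, 2.09], [-1.27, 1.32], [0.08, 2.57], [-1.32, 4.46], [0.12, 2], [-2.74, 2.74]. Speed limits (rad/s): [2.22, 2.22, 3.01, 3.01, 3.14, 3.14, 3.14].

## Interface

Orientations are given as a rotation vector (axis times angle).
In Python, from cell import arm gives the robot as it stands.
- The arm moves only by the tool carry_out, never from a script. Its argument "plan" is a list of rows, each a list of 5 numbers: the shift along the world's x, y, z in cm, then the turn about the world's z in rad, then the finger opening in cm, from 0 to 9.18. In form: [[tx, ty, tz, spin, fingers], ...]. A call has 1 to 20 rows; each row is the pose to reach, as a shift and turn from the pose measured when the call began; what a row does not reach only later rows make up. A row lasts 1/10 s, in which the tool goes at most 50 mm and 8.59 degrees, less where a joint would pass 70% of its speed; a pose out of reach is approached as far as the arm can. A call with a gripper value outside its range is refused whole. The fingers move at their own pace and stop on an object; "squeeze" is the grip in N (left out, the last holds). Time passes only in rows, so rows that repeat a pose let the fingers close. It gives the time, the measured TCP pose, the force and the opening at its end, in the units of the state.
- arm.observe(): the state, without advancing time (a new reading comes with each control period).
- arm.get_image(name): name is "scene" or "top" or "wrist"; returns (picture, depth): 420x560x3 uint8, red, green, blue; 420x560 float32, m along the optical axis (not along the pixel's ray), 0 where there is no reading.
- arm.get_calibration(name): a dict with "intrinsics" (3x3 intrinsics, pixels), "D" ([k1, k2, p1, p2, k3] as OpenCV has them; the pictures are not rectified), "rvec" (rotation vector, rad) and "tvec" (3), from world to camera coordinates, as OpenCV has them; the wrist camera has in their place "tool_from_camera" (4x4, takes a point from camera to tool coordinates, whose origin is the TCP and whose axes are the flange's). Camera axes: x right, y down, z forward; pixel columns grow to the right and rows downward; lengths in m; the calibration is good to about 2 mm. A picture is of the moment at which its call begins: read the wrist's pose just before it. get_calibration takes no time and is no camera call.
- arm.sign_off(): hands the job in, once; it reports no verdict.
The state is a dict: "clock": time; "joints": joint angles; "dq": joint speeds; "joint_efforts": joint torques, N m; "position": TCP position; "ee_rot": TCP orientation; "force": force on the tool from outside, world axes, zero at the start; "ft_torque": the same for the moment, N m; "width": opening from 0.0 (shut) to 1.0 (fully open).
Only numpy, scipy, OpenCV 4.12 (cv2) and the standard library are available. Lean on these libraries where they do the work, as an engineer would, in place of code of your own. Each camera call takes 0.05 s, during which the arm holds its last target. There are 200 camera calls.

## Working session

There is one attempt and no reset: what is moved stays moved. The work goes in short steps, Python scripts to look and compute and a tool call to move; the robot and the scene stay as the last step left them, time stands still between calls to the robot, and variables do not carry over. Pictures are saved under pics/ and viewed, about 8 in all and at most 12, crops included, and the job is handed in when it is done.

Besides the shell and the picture viewer there is one more tool, called after "Call:" as a command line: name --pt "numbers of a row" for each row, then --argument value for the rest. carry_out: Moves the arm, as the interface text tells. Its arguments: {"type":"object","properties":{"plan":{"type":"array"},"squeeze":{"type":"number"}},"required":["plan"]}

```bash
ls; mkdir -p pics
cat > h.py <<'E'
import numpy as np, cv2
from cell import arm
def cap(n):
    s=arm.observe(); im,d=arm.get_image(n); c=arm.get_calibration(n)
    K=np.array(c["intrinsics"]);D=np.array(c["D"])
    T=np.eye(4)
    if n=="wrist":
        P=np.eye(4);P[:3,:3]=cv2.Rodrigues(np.array(s["ee_rot"],float))[0];P[:3,3]=s["position"]
        T=P@np.array(c["tool_from_camera"])
    else:
        R=cv2.Rodrigues(np.array(c["rvec"],float))[0];T[:3,:3]=R.T;T[:3,3]=-R.T@np.array(c["tvec"]).ravel()
    h,w=d.shape
    uv=np.stack(np.meshgrid(np.arange(w),np.arange(h)),-1).reshape(-1,1,2).astype(np.float64)
    n_=cv2.undistortPoints(uv,K,D).reshape(h,w,2)
    X=np.dstack([n_*d[...,None],d]); W=X@T[:3,:3].T+T[:3,3]
    W[d==0]=np.nan
    return im,W,s
def save(im,f): cv2.imwrite("pics/"+f,im[...,::-1])
E
python3 - <<'E'
from h import *
s=arm.observe();print(s)
a,W,_=cap("top");b,V,_=cap("scene")
save(a,"top1.png");save(b,"scene1.png");np.save("top",W);np.save("topi",a)
E
```

```text
pics
{'clock': 0.0, 'joints': array([-1.20563326,  0.43521161,  0.02496063,  1.57407172, -0.01158066,
        1.13398199, -0.07508053]), 'dq': array([-0.00080995, -0.00025204, -0.00081955,  0.00101647,  0.00022731,
        0.0010073 , -0.00042468]), 'joint_efforts': array([-8.33151626e-04, -6.67851448e+01,  9.84434970e-01, -3.14454567e+01,
       -6.06866134e-02,  4.26620711e-02,  1.65588890e-04]), 'position': array([0.28166994, 0.55749098, 0.29146163]), 'ee_rot': array([-7.28079254e-01, -3.05584846e+00,  2.37837604e-03]), 'force': array([0.04959517, 0.17497956, 0.06168622]), 'ft_torque': array([ 0.00419284,  0.02050748, -0.02720283]), 'width': 0.9961461232991334}
```

View pics/top1.png

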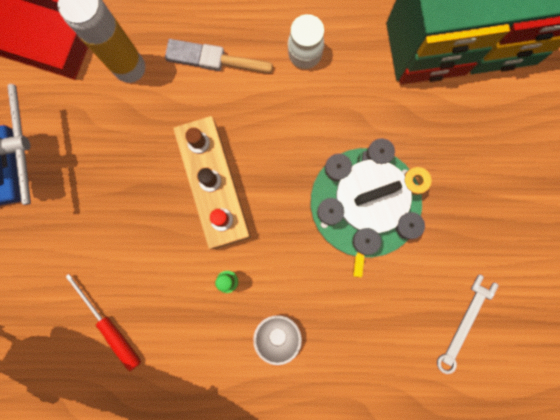

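View pics/scene1.png

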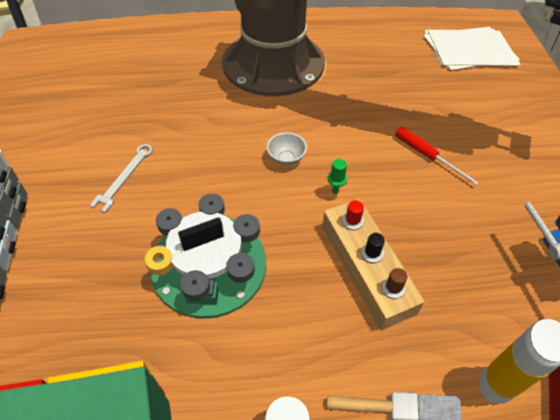

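Run:
```python
from h import *
W=np.load("top.npy");im=np.load("topi.npy")
hsv=cv2.cvtColor(im,cv2.COLOR_RGB2HSV).astype(int);H,S,V=hsv[...,0],hsv[...,1],hsv[...,2];z=W[...,2]
x,y=W[...,0],W[...,1]
vv,uu=np.mgrid[:420,:560]
def rep(n,m):
    p=W[m];print(n,m.sum(),p.mean(0).round(4),np.median(p,0).round(4),((p.max(0)+p.min(0))/2).round(4),np.ptp(p,axis=0).round(3));return p
roi=lambda a,b,c,d:(uu>a)&(uu<b)&(vv>c)&(vv<d)
br=rep("brass",roi(395,440,155,205)&(H>15)&(H<32)&(S>140)&(z>.077)&(z<.085))
mk=rep("marker",roi(345,375,245,285)&(H>20)&(H<32)&(S>150)&(z<.03))
bar=rep("bar",roi(345,410,165,220)&(z>.115)&(z<.125))
red=rep("redtop",roi(200,240,200,235)&((H<8)|(H>172))&(S>150)&(z>.088))
rep("green knob",roi(210,245,265,300)&(H>50)&(H<80)&(S>150)&(z>.02))
for n,r in(("black",roi(195,220,165,192)),("wood",roi(180,210,125,152))):rep(n,r&(z>.09))
ra=rep("rack",roi(165,255,110,255)&(abs(z-.05)<.004)&(H>10)&(S<180))
print("rack rect",cv2.minAreaRect((ra[:,:2]*1000).astype(np.float32)))
print("bar rect",cv2.minAreaRect((bar[:,:2]*1000).astype(np.float32)))
# disc (77mm) white and bushings
ds=rep("disc",roi(325,420,150,240)&(abs(z-.077)<.003)&(S<60)&(V>150))
print(cv2.minEnclosingCircle((ds[:,:2]*1000).astype(np.float32)))
g=rep("base",roi(300,440,135,265)&(abs(z-.012)<.004)&(H>55)&(H<95))
print(cv2.minEnclosingCircle((g[:,:2]*1000).astype(np.float32)))
for a in (br,red): print(cv2.minEnclosingCircle((a[:,:2]*1000).astype(np.float32)))
```

```text
brass 445 [ 0.5785 -0.2211  0.0802] [ 0.5788 -0.2213  0.0802] [ 0.5785 -0.2209  0.0802] [0.042 0.041 0.006]
marker 198 [ 0.4394 -0.1364  0.0122] [ 0.4391 -0.1366  0.0123] [ 0.4406 -0.1371  0.0078] [0.042 0.018 0.015]
bar 414 [ 0.552  -0.1504  0.1199] [ 0.5518 -0.1505  0.12  ] [ 0.552  -0.1506  0.1192] [0.035 0.067 0.008]
redtop 205 [0.5123 0.1002 0.096 ] [0.512  0.0998 0.0962] [0.5123 0.1002 0.0944] [0.025 0.024 0.012]
green knob 88 [0.4095 0.0838 0.0791] [0.4104 0.0825 0.0849] [0.4081 0.0865 0.0666] [0.029 0.021 0.043]
black 232 [0.5789 0.1225 0.096 ] [0.5791 0.1223 0.0962] [0.5794 0.1227 0.0945] [0.027 0.026 0.008]
wood 226 [0.6448 0.1442 0.0959] [0.6448 0.1441 0.0962] [0.6456 0.1446 0.0948] [0.027 0.026 0.009]
rack 3898 [0.5748 0.1207 0.0507] [0.5682 0.1211 0.0507] [0.5803 0.1228 0.0501] [0.228 0.134 0.008]
rack rect ((580.1417236328125, 122.9354476928711), (220.60202026367188, 71.92575073242188), 18.169267654418945)
bar rect ((552.3060913085938, -150.48025512695312), (14.15117073059082, 68.76631164550781), 20.28897476196289)
disc 3360 [ 0.5512 -0.1499  0.0774] [ 0.548  -0.1497  0.0774] [ 0.5517 -0.1514  0.077 ] [0.119 0.119 0.006]
((552.546875, -150.42515563964844), 60.49717712402344)
base 2235 [ 0.5303 -0.1265  0.0124] [ 0.5086 -0.111   0.0124] [ 0.5525 -0.1507  0.012 ] [0.192 0.193 0.008]
((551.7626342773438, -150.03050231933594), 97.49577331542969)
((578.780517578125, -221.2346954345703), 21.689775466918945)
((512.3019409179688, 100.42344665527344), 13.088896751403809)
```

Call:
carry_out --pt "27.0 -70.8 -2 -0.743 9" --pt "27.0 -70.8 -2 -0.743 9" --pt "27.0 -70.8 -2 -0.743 9" --pt "27.0 -70.8 -2 -0.743 9" --pt "27.0 -70.8 -2 -0.743 9" --pt "27.0 -70.8 -2 -0.743 9" --pt "27.0 -70.8 -2 -0.743 9" --pt "27.0 -70.8 -2 -0.743 9" --pt "27.0 -70.8 -2 -0.743 9" --pt "27.0 -70.8 -2 -0.743 9" --pt "27.0 -70.8 -2 -0.743 9" --pt "27.0 -70.8 -2 -0.743 9" --pt "27.0 -70.8 -2 -0.743 9" --pt "27.0 -70.8 -2 -0.743 9" --pt "27.0 -70.8 -2 -0.743 9" --pt "27.0 -70.8 -2 -0.743 9" --pt "27.0 -70.8 -2 -0.743 9" --pt "27.0 -70.8 -2 -0.743 9" --pt "27.0 -70.8 -2 -0.743 9" --pt "27.0 -70.8 -2 -0.743 9"

```text
clock: 2.1
position: [0.5517, -0.1486, 0.2716]
ee_rot: [-1.784, -2.585, 0.001]
force: [-0.0, 0.4, -0.6]
width: 0.982
```

```bash
cat >> h.py <<'E'
def st():
    s=arm.observe();R=cv2.Rodrigues(np.array(s["ee_rot"],float))[0]
    print("t",s["clock"],"p",s["position"].round(4),"yaw_y",np.degrees(np.arctan2(R[1,1],R[0,1])).round(2),"zax",R[:,2].round(3),"F",s["force"].round(2),"w",round(s["width"],3),"q",s["joints"].round(2));return s
E
python3 - <<'E'
from h import *
st();im,W,_=cap("wrist");save(im,"w1.png");z=W[...,2]
m=(abs(z-.12)<.004);p=W[m];print("bar",m.sum(),cv2.minAreaRect((p[:,:2]*1000).astype(np.float32)),np.median(p[:,2]) if m.any() else 0)
print(np.nanpercentile(z,[5,50,95]))
E
```

```text
t 2.1 p [ 0.5517 -0.1486  0.2716] yaw_y 20.77 zax [-0.001  0.    -1.   ] F [-0.01  0.4  -0.62] w 0.982 q [-0.2   0.39  0.5   1.76 -0.21  1.05  0.74]
bar 1841 ((553.09130859375, -149.998046875), (13.313800811767578, 69.51263427734375), 20.485498428344727) 0.11961449685055298
[-0.00110706  0.00126703  0.31271898]
```

View pics/w1.png

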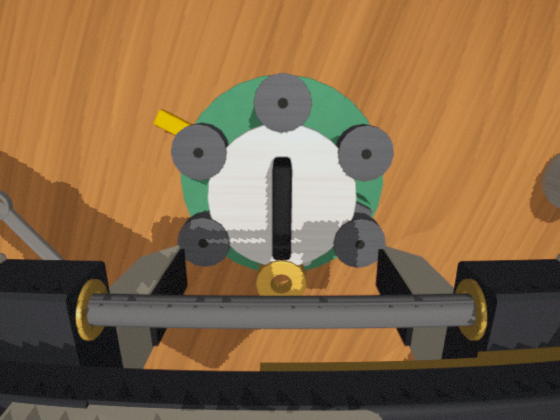

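Wrist view shows the black bar at (282,210), centred between the fingers, brass at (281,283), and agrees with the top camera to about 1 mm. I'll descend and grip.

Call:
carry_out --pt "0.08 -0.16 -4 0 9" --pt "0.08 -0.16 -8 0 9" --pt "0.08 -0.16 -10 0 9" --pt "0.08 -0.16 -11 0 9" --pt "0.08 -0.16 -11.8 0 9" --pt "0.08 -0.16 -11.8 0 9" --pt "0.08 -0.16 -11.8 0 0.5" --pt "0.08 -0.16 -11.8 0 0.5" --pt "0.08 -0.16 -11.8 0 0.5" --pt "0.08 -0.16 -11.8 0 0.5" --pt "0.08 -0.16 -11.8 0 0.5" --pt "0.08 -0.16 -11.8 0 0.5" --pt "0.08 -0.16 -11.8 0 0.5" --pt "0.08 -0.16 -11.8 0 0.5" --pt "0.08 -0.16 -11.8 0 0.5" --squeeze 25

```text
clock: 3.65
position: [0.5525, -0.1505, 0.1536]
ee_rot: [-1.784, -2.584, 0.001]
force: [-0.6, -0.5, 0.1]
width: 0.248
```

Call:
carry_out --pt "0 0 0 0 0.5" --pt "0 0 0 0 0.5" --pt "0 0 0 0 0.5" --pt "0 0 0 0 0.5" --pt "0 0 0 -0.08 0.5" --pt "0 0 0 -0.16 0.5" --pt "0 0 0 -0.24 0.5" --pt "0 0 0 -0.32 0.5" --pt "0 0 0 -0.4 0.5" --pt "0 0 0 -0.48 0.5" --pt "0 0 0 -0.56 0.5" --pt "0 0 0 -0.64 0.5" --pt "0 0 0 -0.72 0.5" --pt "0 0 0 -0.8 0.5" --pt "0 0 0 -0.88 0.5" --pt "0 0 0 -0.96 0.5" --pt "0 0 0 -1.04 0.5" --pt "0 0 0 -1.04 0.5" --pt "0 0 0 -1.04 0.5"

```text
clock: 5.55
position: [0.5529, -0.1506, 0.1536]
ee_rot: [-2.832, -1.36, -0.001]
force: [3.9, -1.2, -4.7]
width: 0.15
```

Run:
```python
from h import *
s=st();print(s["ft_torque"])
```

```text
t 5.55 p [ 0.5529 -0.1506  0.1536] yaw_y -38.7 zax [ 0.     0.001 -1.   ] F [ 3.91 -1.24 -4.75] w 0.15 q [-0.32  0.59  0.73  1.9  -0.52  0.85 -0.  ]
[-0.34360325 -0.86549107 -0.06386041]
```

Call:
carry_out --pt "0 0 0 -0.08 0.5" --pt "0 0 0 -0.16 0.5" --pt "0 0 0 -0.24 0.5" --pt "0 0 0 -0.32 0.5" --pt "0 0 0 -0.4 0.5" --pt "0 0 0 -0.48 0.5" --pt "0 0 0 -0.56 0.5" --pt "0 0 0 -0.64 0.5" --pt "0 0 0 -0.72 0.5" --pt "0 0 0 -0.8 0.5" --pt "0 0 0 -0.88 0.5" --pt "0 0 0 -0.96 0.5" --pt "0 0 0 -1.04 0.5" --pt "0 0 0 -1.04 0.5" --pt "0 0 0 -1.04 0.5" --pt "0 0 0 -1.04 0.5"

```text
clock: 7.15
position: [0.553, -0.1509, 0.1537]
ee_rot: [3.133, -0.224, 0.002]
force: [2.8, -3.9, -4.8]
width: 0.153
```

Run:
```python
from h import *
s=st();print(s["ft_torque"])
```

```text
t 7.15 p [ 0.553  -0.1509  0.1537] yaw_y -98.17 zax [ 0.001 -0.    -1.   ] F [ 2.85 -3.9  -4.8 ] w 0.153 q [-0.48  0.71  1.01  1.91 -0.74  0.96 -0.82]
[-0.63591728 -0.63415248  0.05209279]
```

Open, and rise.

Call:
carry_out --pt "0 0 0 0 3" --pt "0 0 0 0 6" --pt "0 0 0 0 6" --pt "0 0 0 0 6" --pt "0 0 0 0 6" --pt "0 0 0 0 6" --pt "0 0 0 0 6" --pt "0 0 0 0 6" --pt "0 0 4 0 6" --pt "0 0 8 0 6" --pt "0 0 12 0 6" --pt "0 0 12 0 6" --pt "0 0 12 0 6"

```text
clock: 8.45
position: [0.5533, -0.1509, 0.2743]
ee_rot: [-3.134, 0.223, -0.004]
force: [-0.2, -0.2, 0.1]
width: 0.654
```

Run:
```python
from h import *
st();im,W,_=cap("wrist");save(im,"w2.png");z=W[...,2]
hsv=cv2.cvtColor(im,cv2.COLOR_RGB2HSV).astype(int);H,S,V=hsv[...,0],hsv[...,1],hsv[...,2]
def f(n,m):
    p=W[m]
    if len(p)<20: print(n,len(p));return
    p=(p[:,:2]*1000).astype(np.float32);print(n,len(p),p.mean(0),cv2.minAreaRect(p),cv2.minEnclosingCircle(p))
f("bar",abs(z-.12)<.003)
f("brass",(abs(z-.08)<.004)&(H>15)&(H<32)&(S>120))
f("marker",(z<.03)&(H>22)&(H<32)&(S>200))
```

```text
t 8.45 p [ 0.5533 -0.1509  0.2743] yaw_y -98.15 zax [ 0.003 -0.    -1.   ] F [-0.17 -0.16  0.06] w 0.654 q [-0.57  0.58  1.16  1.78 -0.58  1.17 -0.94]
bar 1824 [ 554.6313  -151.50987] ((552.9736328125, -151.40713500976562), (13.798494338989258, 69.16100311279297), 81.510498046875) ((553.1262817382812, -150.60186767578125), 34.718421936035156)
brass 1312 [ 481.56488 -140.4299 ] ((482.087158203125, -140.14022827148438), (42.668338775634766, 36.00639724731445), 83.82025909423828) ((479.0699157714844, -140.1158447265625), 21.66180992126465)
marker 63 [ 446.8341  -136.15366] ((445.3096618652344, -136.4078826904297), (12.85496711730957, 11.71980094909668), 80.37432098388672) ((445.093505859375, -136.35633850097656), 8.477499961853027)
```

View pics/w2.png

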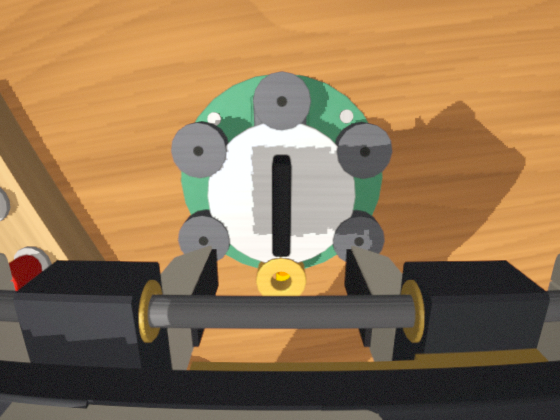

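Brass at (281,280) with the orange cap showing in its bore, so it has clicked home. Next, the red knob.

Call:
carry_out --pt "-4.1 25.1 -1 0.46 6" --pt "-4.1 25.1 -1 0.46 6" --pt "-4.1 25.1 -1 0.46 6" --pt "-4.1 25.1 -1 0.46 6" --pt "-4.1 25.1 -1 0.46 6" --pt "-4.1 25.1 -1 0.46 6" --pt "-4.1 25.1 -1 0.46 6" --pt "-4.1 25.1 -1 0.46 6" --pt "-4.1 25.1 -1 0.46 6" --pt "-4.1 25.1 -1 0.46 6" --pt "-4.1 25.1 -1 0.46 6"

```text
clock: 9.6
position: [0.5121, 0.0994, 0.2633]
ee_rot: [-3.102, -0.494, -0.001]
force: [-0.2, 0.2, 0.2]
width: 0.655
```

Run:
```python
from h import *
st();im,W,_=cap("wrist");z=W[...,2]
hsv=cv2.cvtColor(im,cv2.COLOR_RGB2HSV).astype(int);H,S,V=hsv[...,0],hsv[...,1],hsv[...,2]
m=(abs(z-.096)<.004)&((H<8)|(H>172))&(S>150)&(abs(W[...,0]-.512)<.04)&(abs(W[...,1]-.1)<.04)
p=(W[m][:,:2]*1000).astype(np.float32);print(len(p),p.mean(0) if len(p) else 0,len(p) and cv2.minEnclosingCircle(p))
```

```text
t 9.6 p [0.5121 0.0994 0.2633] yaw_y -71.91 zax [ 0.001  0.001 -1.   ] F [-0.21  0.19  0.21] w 0.655 q [-1.09  0.47  1.13  1.92 -0.49  1.06 -1.  ]
1011 [514.53577 101.07965] ((513.9146728515625, 101.04278564453125), 13.817901611328125)
```

Call:
carry_out --pt "0.1 0.13 -4 0 6" --pt "0.1 0.13 -8 0 6" --pt "0.1 0.13 -11 0 6" --pt "0.1 0.13 -12.5 0 6" --pt "0.1 0.13 -13.6 0 6" --pt "0.1 0.13 -13.6 0 6" --pt "0.1 0.13 -13.6 0 6" --pt "0.1 0.13 -13.6 0 2" --pt "0.1 0.13 -13.6 0 2" --pt "0.1 0.13 -13.6 0 2" --pt "0.1 0.13 -13.6 0 2" --pt "0.1 0.13 -13.6 0 2" --pt "0.1 0.13 -13.6 0 2" --pt "0.1 0.13 -13.6 0 2" --pt "0.1 0.13 -13.6 0 2" --squeeze 40

```text
clock: 11.15
position: [0.5131, 0.101, 0.1275]
ee_rot: [-3.102, -0.495, -0.001]
force: [-1.4, 0.8, 5.6]
width: 0.296
```

Run:
```python
from h import *
st()
```

```text
t 11.15 p [0.5131 0.101  0.1275] yaw_y -71.88 zax [ 0.001  0.001 -1.   ] F [-1.42  0.82  5.62] w 0.296 q [-0.92  0.64  0.92  2.05 -0.72  0.81 -0.83]
```

Call:
carry_out --pt "0 0 0 0 2" --pt "0 0 1 0 2" --pt "0 0 3 0 2" --pt "0 0 5 0 2" --pt "0 0 8 0 2" --pt "0 0 11 0 2" --pt "0 0 13 0 2" --pt "0 0 13 0 2" --pt "0 0 13 0 2"

```text
clock: 12.05
position: [0.5129, 0.1012, 0.2575]
ee_rot: [-3.101, -0.495, -0.002]
force: [0.2, -0.1, -2.4]
width: 0.299
```

Run:
```python
from h import *
st();im,W,_=cap("wrist");save(im,"w3.png");np.save("w3",W)
a,Wt,_=cap("scene");save(a,"s3.png")
```

```text
t 12.05 p [0.5129 0.1012 0.2575] yaw_y -71.86 zax [ 0.001  0.001 -1.   ] F [ 0.21 -0.05 -2.41] w 0.299 q [-1.08  0.48  1.12  1.92 -0.5   1.05 -1.  ]
```

View pics/s3.png

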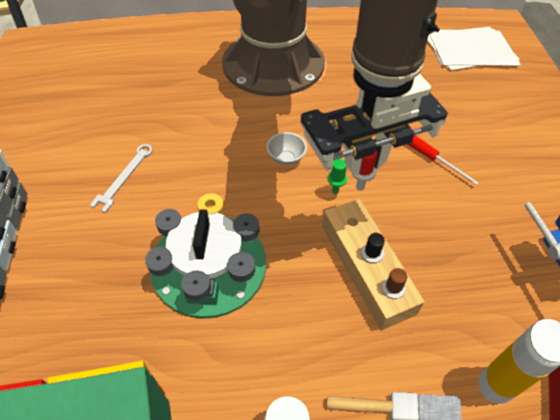

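Call:
carry_out --pt "-3.4 -24.1 0 -0.46 2" --pt "-3.4 -24.1 0 -0.46 2" --pt "-3.4 -24.1 0 -0.46 2" --pt "-3.4 -24.1 0 -0.46 2" --pt "-3.4 -24.1 0 -0.46 2" --pt "-3.4 -24.1 0 -0.46 2" --pt "-3.4 -24.1 0 -0.46 2" --pt "-3.4 -24.1 0 -0.46 2" --pt "-3.4 -24.1 0 -0.46 2" --pt "-3.4 -24.1 0 -0.46 2" --pt "-3.4 -24.1 0 -0.46 2"

```text
clock: 13.25
position: [0.4787, -0.139, 0.2565]
ee_rot: [-3.133, 0.223, 0.001]
force: [0.0, -0.3, -1.4]
width: 0.299
```

Run:
```python
from h import *
st()
for n in("wrist","scene","top"):
    im,W,_=cap(n);save(im,n+"4.png");z=W[...,2]
    hsv=cv2.cvtColor(im,cv2.COLOR_RGB2HSV).astype(int);H,S,V=hsv[...,0],hsv[...,1],hsv[...,2]
    near=(np.hypot(W[...,0]-.479,W[...,1]+.14)<.035)
    m=near&(abs(z-.08)<.003)&(H>12)&(H<34)&(S>90)
    p=(W[m][:,:2]*1000).astype(np.float32);print(n,"brass",len(p),len(p) and cv2.minEnclosingCircle(p))
    m=near&(z>.125)&(z<.172)&(S<120)  # shank
    if m.sum()>5:
        q=W[m];print("shank",len(q),[(round(a,3),q[abs(q[:,2]-a)<.004][:,:2].mean(0).round(4)) for a in np.arange(.13,.175,.008) if (abs(q[:,2]-a)<.004).any()])
    m=(abs(z-.12)<.003)&(np.hypot(W[...,0]-.553,W[...,1]+.15)<.04);p=(W[m][:,:2]*1000).astype(np.float32)
    if len(p)>50: print("bar",cv2.minAreaRect(p))
im=cv2.imread("pics/scene4.png")[130:290,110:330];w=cv2.imread("pics/wrist4.png")
cv2.imwrite("pics/c4.png",np.hstack([cv2.resize(im,(440,320)),cv2.resize(w,(360,320))]))
```

```text
t 13.25 p [ 0.4787 -0.139   0.2565] yaw_y -98.13 zax [-0.001  0.001 -1.   ] F [ 0.03 -0.3  -1.43] w 0.299 q [-0.68  0.47  1.21  1.98 -0.51  1.04 -0.95]
wrist brass 1913 ((478.4856262207031, -140.2866668701172), 21.920360565185547)
bar ((552.675048828125, -150.8504638671875), (13.577001571655273, 68.68269348144531), 81.61154174804688)
scene brass 329 ((478.7184143066406, -138.86766052246094), 22.313467025756836)
shank 75 [(np.float64(0.146), array([ 0.4839, -0.1384])), (np.float64(0.154), array([ 0.4838, -0.1379])), (np.float64(0.162), array([ 0.4836, -0.1372]))]
bar ((553.5502319335938, -150.02969360351562), (14.476569175720215, 68.23518371582031), 81.58057403564453)
top brass 0 0
bar ((567.1507568359375, -153.08226013183594), (14.442800521850586, 39.40066146850586), 82.07001495361328)
```

View pics/c4.png

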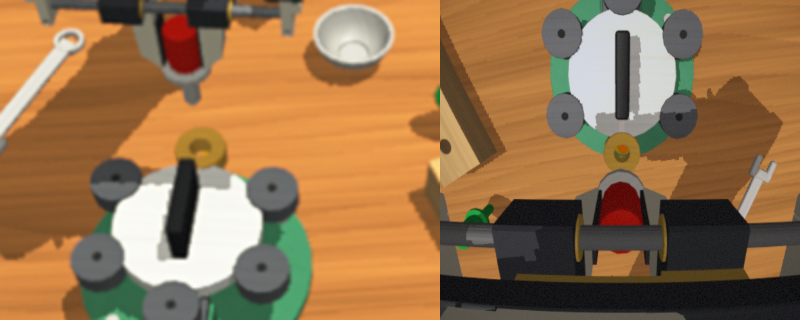

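Call:
carry_out --pt "0 -0.08 -2.5 0 2" --pt "0 -0.08 -4.5 0 2" --pt "0 -0.08 -5.5 0 2" --pt "0 -0.08 -5.8 0 2" --pt "0 -0.08 -6.1 0 2" --pt "0 -0.08 -6.4 0 2" --pt "0 -0.08 -6.7 0 2" --pt "0 -0.08 -6.7 0 2"

```text
clock: 14.2
position: [0.4786, -0.1403, 0.1896]
ee_rot: [-3.133, 0.224, 0.001]
force: [0.3, -0.3, -1.6]
width: 0.297
```

Run:
```python
from h import *
st()
im,W,_=cap("scene");save(cv2.resize(im[130:290,110:330],None,fx=3,fy=3,interpolation=cv2.INTER_CUBIC),"s5.png")
```

```text
t 14.2 p [ 0.4786 -0.1403  0.1896] yaw_y -98.18 zax [-0.     0.001 -1.   ] F [ 0.3  -0.33 -1.57] w 0.297 q [-0.58  0.55  1.09  2.05 -0.62  0.92 -0.86]
```

View pics/s5.png

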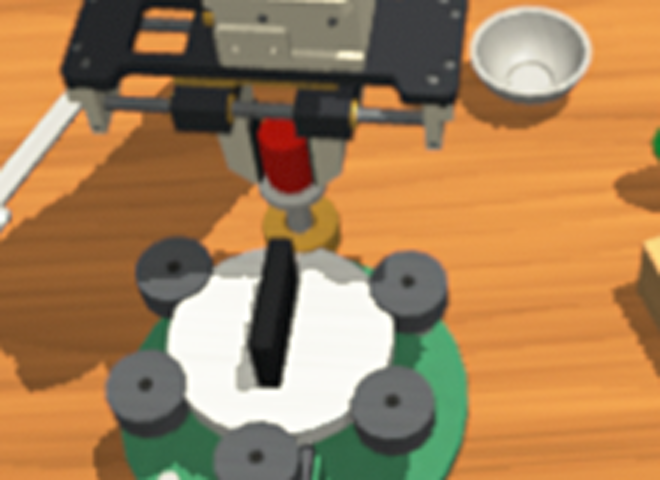

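The shank has entered the brass bore (s5, about (300,215)), with no contact force. Now pressing.

Call:
carry_out --pt "0 0 -0.4 0 2" --pt "0 0 -0.8 0 2" --pt "0 0 -1.2 0 2" --pt "0 0 -1.6 0 2" --pt "0 0 -2.0 0 2" --pt "0 0 -2.3 0 2" --pt "0 0 -2.6 0 2" --pt "0 0 -2.8 0 2" --pt "0 0 -2.8 0 2" --squeeze 55

```text
clock: 15.15
position: [0.4787, -0.1404, 0.1617]
ee_rot: [-3.133, 0.224, 0.0]
force: [-1.6, 1.7, 6.5]
width: 0.295
```

Run:
```python
from h import *
st()
```

```text
t 15.15 p [ 0.4787 -0.1404  0.1617] yaw_y -98.19 zax [-0.     0.001 -1.   ] F [-1.57  1.68  6.53] w 0.295 q [-0.54  0.58  1.04  2.08 -0.68  0.86 -0.82]
```

Call:
carry_out --pt "0 0 -0.1 0 2" --pt "0 0 -0.2 0 2" --pt "0 0 -0.3 0 2" --pt "0 0 -0.38 0 2" --pt "0 0 -0.45 0 2" --pt "0 0 -0.45 0 2"

```text
clock: 15.75
position: [0.4788, -0.1405, 0.1575]
ee_rot: [-3.132, 0.225, -0.0]
force: [-1.5, 1.6, 8.5]
width: 0.292
```

Run:
```python
from h import *
st()
```

```text
t 15.75 p [ 0.4788 -0.1405  0.1575] yaw_y -98.2 zax [ 0.     0.001 -1.   ] F [-1.49  1.58  8.48] w 0.292 q [-0.53  0.59  1.03  2.08 -0.69  0.85 -0.81]
```

Not yet a clear step in force, so I push on in small steps.

Call:
carry_out --pt "0 0 -0.05 0 2" --pt "0 0 -0.1 0 2" --pt "0 0 -0.1 0 2"

```text
clock: 16.05
position: [0.4788, -0.1406, 0.1574]
ee_rot: [-3.131, 0.225, -0.001]
force: [-5.6, 3.7, 19.4]
width: 0.295
```

Call:
carry_out --pt "0 0 -0.05 0 2" --pt "0 0 -0.1 0 2" --pt "0 0 -0.1 0 2"

```text
clock: 16.35
position: [0.4787, -0.1408, 0.1574]
ee_rot: [-3.13, 0.225, -0.002]
force: [-6.3, 3.0, 21.6]
width: 0.292
```

Call:
carry_out --pt "-0.05 0.05 -0.1 0 2" --pt "-0.05 0.05 -0.1 0 2" --pt "-0.05 0.05 -0.1 0 2" --pt "-0.05 0.05 -0.1 0 2" --pt "-0.05 0.05 -0.1 0 2" --pt "-0.05 0.05 -0.1 0 2"

```text
clock: 16.95
position: [0.4786, -0.1407, 0.1574]
ee_rot: [-3.129, 0.225, -0.004]
force: [-3.7, 1.5, 18.4]
width: 0.294
```

Run:
```python
from h import *
st()
a,Wt,_=cap("scene");w,W,_=cap("wrist");st()
hsv=cv2.cvtColor(a,cv2.COLOR_RGB2HSV).astype(int);z=Wt[...,2]
m=((hsv[...,0]<8)|(hsv[...,0]>172))&(hsv[...,1]>150)&(np.hypot(Wt[...,0]-.479,Wt[...,1]+.14)<.03)&(z>.08)
q=Wt[m];print([(round(h,3),q[abs(q[:,2]-h)<.003][:,:2].mean(0).round(4)) for h in np.arange(.09,.125,.006) if (abs(q[:,2]-h)<.003).any()],np.nanmin(q[:,2]),np.nanmax(q[:,2]))
m=(abs(z-.12)<.003)&(np.hypot(Wt[...,0]-.553,Wt[...,1]+.15)<.04);print("bar",cv2.minAreaRect((Wt[m][:,:2]*1000).astype(np.float32)))
c=a[130:290,110:330];cv2.imwrite("pics/c6.png",np.hstack([cv2.resize(c,(440,320),interpolation=cv2.INTER_CUBIC),cv2.resize(w,(360,320))])[...,::-1])
```

```text
t 16.95 p [ 0.4786 -0.1407  0.1574] yaw_y -98.24 zax [ 0.003  0.004 -1.   ] F [-3.7   1.46 18.4 ] w 0.294 q [-0.53  0.59  1.03  2.08 -0.69  0.85 -0.81]
t 17.05 p [ 0.4786 -0.1407  0.1574] yaw_y -98.24 zax [ 0.003  0.004 -1.   ] F [-4.09  2.16 19.13] w 0.294 q [-0.53  0.59  1.03  2.08 -0.69  0.85 -0.81]
[(np.float64(0.09), array([ 0.4907, -0.1376])), (np.float64(0.096), array([ 0.4894, -0.1406])), (np.float64(0.102), array([ 0.4899, -0.1408])), (np.float64(0.108), array([ 0.4894, -0.1408])), (np.float64(0.114), array([ 0.4892, -0.1409])), (np.float64(0.12), array([ 0.4892, -0.1416]))] 0.0897723867646606 0.12858614446019767
bar ((553.6039428710938, -150.18605041503906), (14.476360321044922, 68.6220474243164), 81.4339599609375)
```

View pics/c6.png

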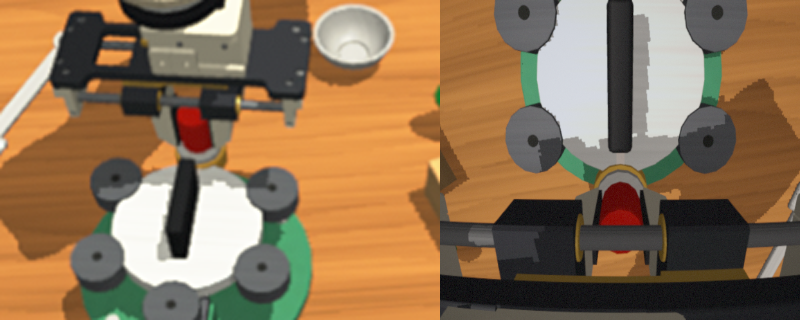

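Collar sits on the brass in both views (about (195,155) and (622,175)). The head is vertical, the turret is unmoved and the force is steady at 19 N. Signing off.

```bash
python3 -c "
from h import *
print(arm.sign_off())"
```

```text
the job is handed in; nothing more can be done
None
```

I turned the turret two clicks clockwise, so its brass bushing clicked home over the plunger. I then took the red knob from the rack, put its shank through the bushing and pressed it to the stop. I signed off at about 17 s, with the arm still holding it pressed down.

**What the last checks showed**
- **Turret:** the orange plunger cap showed through the brass bore after the second click. The bar handle stayed within 0.2° of that position through the pressing.
- **Seating:** the force rose with the spring to about 8.5 N, then jumped to about 19–22 N with the tool stopped at 0.1574 m. I had predicted 0.1575 m for the collar hard on the bushing.
- **Steadiness:** the force held at 18–19 N pressing down, with the tool not moving. The head is upright to within about 3° by the scene camera, and the tool axis is tilted about 0.3°.
- **Other knobs:** I did not touch the black and wooden knobs. They were still in the rack in the picture taken just after I lifted the red knob.

**Small disagreements**
- The cameras differed by 1–2 mm on the knob and bushing positions, so I used values in between.
- A sideways force of about 4–5 N remained at the end.

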